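# Heft the tint bottles and hold up the full one

### The arm

A 6-joint arm with a two-finger parallel gripper is mounted at the origin on a cart in front of the work surface, level with it; the furniture and walls round the work are solid. World frame = base frame: x ahead of the robot, y to its left, z up, the work surface at z = 0. Lengths are in m, angles in degrees, forces in N, time in s.
With the tool pointing down it reaches from about 0.3 to 0.75 m from the base axis. Payload 8.5 kg.
Tool frame: the origin (TCP) lies at the very end of the fingers, on their centre line; the grasp point (between the pads) lies 19 mm behind it (env.hold_point_z is the distance from the TCP to the grasp point, in m); z points along the fingers, y is the line along which they close (so a half turn about z gives the same grasp; the last joint's range is limited). The gripper opens to 85 mm and grips with 20 to 120 N. Pads are 22 mm wide; open, the fingers measure 114 mm over their backs; the gripper's body (76 mm by 85 mm) begins 54 mm behind the grasp point. The pads swing forward as they close: fully open they stand 13 mm farther back than shut.
Start: joints at [-80.346, 21.807, 74.336, -0, 83.858, -12.336], TCP at [0.206, -0.51, 0.231] pointing down, gripper open.
Joint ranges: [-178.18, 178.18], [-50.72, 133.34], [12.68, 142.11], [-81.47, 261.47], [9.98, 163.14], [-165.26, 165.26]. Speed limits (degrees/s): [136.94, 136.94, 180, 180, 180, 180].

### API

Orientations are given as a 3x3 rotation matrix whose columns are the frame's x, y, z axes.
In Python, from rig import env, optics gives the robot as it stands.
- The arm moves only by the shell command python3 -m jog 'ROWS' [OPENING] [FORCE]. ROWS is JSON, a list of rows, each an object with "linear": the shift along the tool's x, y, z in units of 40 mm (1.0 is 40 mm), a list of three; "roll": the turn about the tool's z in units of 5 degrees (1.0 is 5 degrees). A call has 1 to 12 rows; each row shifts and turns the commanded pose from where the row before left it, along the tool's axes as they then stand; what a row does not reach is not made up. A row lasts 1/12 s, in which the tool goes at most 41.7 mm and 7.16 degrees, less where a joint would pass 70% of its speed; a pose out of reach is approached as far as the arm can. A call is refused whole if a number of a shift passes 1 or a number of a turn 1, either way. A call with a gripper value outside its range is refused whole. OPENING is the opening, from -1 (shut) to 1 (fully open), set as the call begins (- or left out, the last holds). The fingers move at their own pace and stop on an object; FORCE is the grip in N (left out, the last holds). Time passes only in rows, so rows that do not move let the fingers close. It gives the time, the measured TCP pose, the force, the opening and the grip force at its end, in the units of the state.
- env.observe(): the state, without advancing time (a new reading comes with each control period).
- optics.get_image(name): name is "scene" or "top" or "wrist"; returns the picture (480x640x3 uint8, red, green, blue); there is no depth.
- optics.calibration(name): a dict with "fov_y" (degrees; the focal length in pixels is half the picture's height over the tangent of half this angle, whatever the lens; pixels are square), "cx", "cy" (the principal point, pixels), "T" (4x4, takes a point from camera to world coordinates). Camera axes: x right, y down, z forward; pixel columns grow to the right and rows downward; lengths in m; the calibration is good to about 2 mm. A picture is of the moment at which its call begins: read the wrist's pose just before it. calibration takes no time and is no camera call; for the wrist camera it gives the pose at the moment of the call.
- env.close_job(): hands the job in; it is judged then, once.
The state is a dict: "time_s": time; "q": joint angles; "qvel": joint speeds; "joint_efforts": joint torques, N m; "position": TCP position; "tool_rot": TCP orientation; "ft_force": force on the tool from outside, world axes, zero at the start; "wrist_torque": the same for the moment, N m; "grip_width": finger opening in m; "gripper_force": force on a finger pad.
Only numpy, scipy, OpenCV 4.12 (cv2) and the standard library are available. Lean on these libraries where they do the work, as an engineer would, in place of code of your own. Each camera call takes 0.05 s, during which the arm holds its last target. There are 200 camera calls.

### The job

One of the three identical white tint bottles with purple caps is still full and the other two are mostly used up, but only their weight tells. Heft them to find out, stand the two light ones upright in the low green tray, and finish while holding the full, heaviest one in the gripper, upright and still, at least 10 cm clear above the bench. Set the bottles down rather than drop or tip them, and leave the marker, the screwdriver and the clear cup where they are.

Things in the scene. Friction and masses are not known exactly. Their poses are not given: they have to be found in the camera images.
- bottle_a: one of three look-alike upright bottles, white, 95 mm high; round body 48 mm wide with a sloping shoulder; fixed purple cap, straight and round, 30 mm across, 73 to 95 mm above the foot, can be gripped. Origin: centre of the underside, z up. The full one weighs about 0.40 kg, the other two 0.10 to 0.20 kg; which is which varies. Centres start at least 95 mm apart
- bottle_b: one of three look-alike upright bottles, white, 95 mm high; round body 48 mm wide with a sloping shoulder; fixed purple cap, straight and round, 30 mm across, 73 to 95 mm above the foot, can be gripped. Origin: centre of the underside, z up. The full one weighs about 0.40 kg, the other two 0.10 to 0.20 kg; which is which varies. Centres start at least 95 mm apart
- bottle_c: one of three look-alike upright bottles, white, 95 mm high; round body 48 mm wide with a sloping shoulder; fixed purple cap, straight and round, 30 mm across, 73 to 95 mm above the foot, can be gripped. Origin: centre of the underside, z up. The full one weighs about 0.40 kg, the other two 0.10 to 0.20 kg; which is which varies. Centres start at least 95 mm apart
- tray: low green plastic tray, fixed to the bench, 240 mm along its x, 130 mm along its y, 22 mm high; walls and floor 4 mm thick (floor top 4 mm above the bench); a flat 14 mm grip tab at each end. Origin: centre of the underside; x is its long axis. Room for two bottles side by side along x, for example 55 mm either side of the centre
- marker_b: white marker with red cap, lying, 137 mm long (along its y), 13 mm thick; a bystander to leave alone. Origin: centre of the underside
- tin_opener: screwdriver with yellow handle, lying, 201 mm long (along its y), 28 mm high; a bystander to leave alone. Origin: centre of the underside
- cup_c: clear plastic cup, 73 mm across, 88 mm high, standing behind the bottles; a bystander to leave alone. Origin: centre of the underside
Not all that is in view belongs to the job. Leave any orange look-alike of the bottle_b alone.

How it is judged:
By the outcome, as a careful person would: the job done as asked, in the order asked, and still so for the second after the job is handed in, while the arm keeps its last pose, push and grip.
It also fails if it takes over 72 s, if anything falls off the work surface, if the arm or the gripper's body presses on something with over 40 N, if the wrist force passes 120 N, or if a joint passes its speed limit or range.

## Working session

There is one attempt and no reset: what is moved stays moved. The work goes in short steps, Python scripts to look and compute and a shell command to move; the robot and the scene stay as the last step left them, time stands still between calls to the robot, and variables do not carry over. Pictures are saved under pics/ and viewed, at most 10 in all, crops included, and the job is handed in when it is done.

```bash
mkdir -p pics
python3 - <<'E'
from rig import env, optics
import cv2
o=env.observe(); print(o['time_s'],o['position'],o['tool_rot'],o['ft_force'],o['grip_width'],env.hold_point_z)
for n in('top','scene'):
    im=optics.get_image(n); cv2.imwrite(f'pics/{n}0.png',im[:,:,::-1]); c=optics.calibration(n); print(n,c)
E
```

```text
0.0 [ 0.20590013 -0.50966721  0.23069178] [[ 9.27247544e-01  3.74448827e-01 -2.61306989e-04]
 [ 3.74448769e-01 -9.27246327e-01  1.53903864e-03]
 [ 3.33995266e-04 -1.52491588e-03 -9.99998782e-01]] [-0.42030547 -0.36713209  0.62151492] 0.08542124398007755 0.0187
top {'fov_y': 49.008614184347955, 'cx': 324.1624079143342, 'cy': 245.13246961653675, 'T': array([[ 1.93502393e-02, -9.98251493e-01,  5.58527073e-02,
         4.24633043e-01],
       [-9.99812691e-01, -1.92982507e-02,  1.47006854e-03,
         1.09064569e-02],
       [-3.89638569e-04, -5.58706918e-02, -9.98437937e-01,
         1.08457513e+00],
       [ 0.00000000e+00,  0.00000000e+00,  0.00000000e+00,
         1.00000000e+00]])}
scene {'fov_y': 50.77941787771512, 'cx': 308.0815516254335, 'cy': 240.8011229150055, 'T': array([[-0.54562879, -0.43954792,  0.71350322, -0.20797613],
       [-0.83769308,  0.26203817, -0.47917251,  0.49192041],
       [ 0.0236542 , -0.85914703, -0.51118183,  0.52622448],
       [ 0.        ,  0.        ,  0.        ,  1.        ]])}
```

View pics/top0.png

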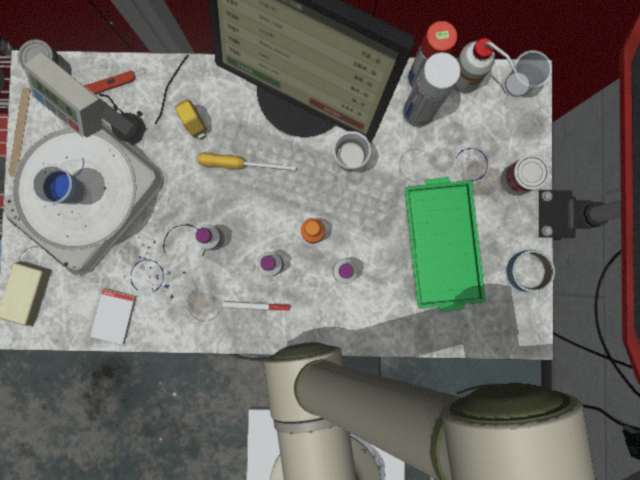

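View pics/scene0.png

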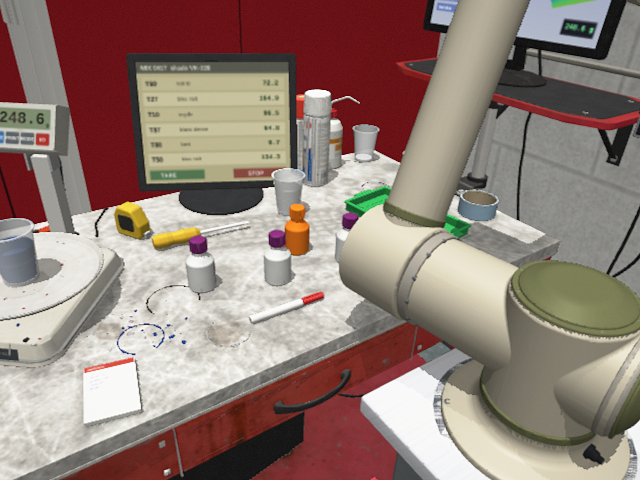

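The top view shows purple caps near (207,236), (270,263) and (345,270). The orange look-alike is at (313,230), the tray around (445,243), the marker at (257,306), the screwdriver at (245,162) and the cup at (352,150).

```bash
cat > h.py <<'E'
from rig import env, optics
import cv2, numpy as np
def ray(name,u,v,z,c=None):
    c=c or optics.calibration(name); f=240/np.tan(np.radians(c['fov_y'])/2); T=c['T']
    d=T[:3,:3]@[(u-c['cx'])/f,(v-c['cy'])/f,1]; p=T[:3,3]
    return p+d*(z-p[2])/d[2]
def caps(name,im,z=.09):
    h=cv2.cvtColor(im,cv2.COLOR_RGB2HSV); m=cv2.inRange(h,(135,70,40),(165,255,255))
    n,_,s,c=cv2.connectedComponentsWithStats(m)
    return [(c[i].round(1),s[i].tolist(),ray(name,*c[i],z).round(4)) for i in range(1,n) if s[i][4]>60]
E
python3 - <<'E'
from h import *
im=cv2.imread('pics/top0.png')[:,:,::-1].copy()
for k in caps('top',im): print(*k)
h=cv2.cvtColor(im,cv2.COLOR_RGB2HSV)
m=cv2.inRange(h,(50,120,60),(80,255,255))
m=cv2.morphologyEx(m,cv2.MORPH_OPEN,np.ones((25,25)))
c=max(cv2.findContours(m,0,2)[0],key=cv2.contourArea)
r=cv2.minAreaRect(c); print(r)
for p in cv2.boxPoints(r): print(ray('top',*p,.022))
print('ctr',ray('top',*r[0],.02))
m=cv2.inRange(h,(5,150,120),(15,255,255))
c=max(cv2.findContours(m[200:250,290:340],0,2)[0],key=cv2.contourArea);(x,y),rr=cv2.minEnclosingCircle(c)
print('orange',ray('top',x+290,y+200,.09))
for n,uv,z in(('cup',(352,148),.088),('markL',(223,304),.01),('markR',(290,307),.01),('sd',(295,168),.01),('sd',(200,160),.02)): print(n,ray('top',*uv,z))
E
```

```text
[202.6 234.8] [196, 228, 14, 14, 158] [0.4954 0.2429 0.09  ]
[267.4 262.7] [261, 256, 14, 14, 154] [0.4449 0.1189 0.09  ]
[345.7 270.6] [339, 264, 14, 14, 151] [ 0.4329 -0.0293  0.09  ]
((444.6015930175781, 244.48887634277344), (126.29864501953125, 67.21401977539062), 83.74596405029297)
[ 0.60893816 -0.14817685  0.022     ]
[ 0.62658333 -0.2839824   0.022     ]
[ 0.37271567 -0.31256509  0.022     ]
[ 0.35548815 -0.17853956  0.022     ]
ctr [ 0.49020455 -0.23134491  0.02      ]
orange [0.50850196 0.03495031 0.09      ]
cup [ 0.66771855 -0.03733141  0.088     ]
markL [0.36101805 0.21564489 0.01      ]
markR [0.35759251 0.07941657 0.01      ]
sd [0.64277254 0.07566223 0.01      ]
sd [0.6535076  0.26955211 0.02      ]
```

```bash
python3 -m jog '[{"linear":[0,0,0],"roll":0.88},{"linear":[0,0,0],"roll":0.88},{"linear":[0,0,0],"roll":0.88},{"linear":[0,0,0],"roll":0.88},{"linear":[0,0,0],"roll":0.88},{"linear":[0.4,-0.86,0],"roll":0},{"linear":[0.4,-0.86,0],"roll":0},{"linear":[0.4,-0.86,0],"roll":0},{"linear":[0.4,-0.86,0],"roll":0},{"linear":[0.4,-0.86,0],"roll":0},{"linear":[0.4,-0.86,0],"roll":0},{"linear":[0.4,-0.86,0],"roll":0}]' 1
python3 -m jog '[{"linear":[0.4,-0.86,0],"roll":0},{"linear":[0.4,-0.86,0],"roll":0},{"linear":[0.4,-0.86,0],"roll":0},{"linear":[0.4,-0.86,0],"roll":0},{"linear":[0.4,-0.86,0],"roll":0},{"linear":[0.4,-0.86,0],"roll":0},{"linear":[0,0,0],"roll":0},{"linear":[0,0,0],"roll":0},{"linear":[0,0,0],"roll":0}]'
python3 - <<'E'
from h import *
np.set_printoptions(precision=4,suppress=True)
o=env.observe();print(o['tool_rot'],o['q'])
im=optics.get_image('wrist'); cv2.imwrite('pics/w1.png',im[:,:,::-1])
for k in caps('wrist',im,.095): print(*k)
im=optics.get_image('top')
for k in caps('top',im,.095): print(*k)
E
```

```text
time_s: 1.1
position: [0.3182, -0.2673, 0.2312]
tool_rot: [[1.0, -0.001, -0.0], [-0.001, -1.0, 0.0], [-0.0, -0.0, -1.0]]
ft_force: [0.2, 0.0, -0.2]
grip_width: 0.0858
gripper_force: 0.0
time_s: 1.85
position: [0.4138, -0.063, 0.2311]
tool_rot: [[1.0, 0.0, -0.001], [0.0, -1.0, -0.0], [-0.001, 0.0, -1.0]]
ft_force: [-0.3, -0.3, -0.4]
grip_width: 0.0854
gripper_force: 0.0
[[ 1.      0.0004 -0.0006]
 [ 0.0004 -1.     -0.    ]
 [-0.0006  0.     -1.    ]] [-24.9407   8.5278  93.2863  -0.0172  78.2156  65.0405]
[142.4 161.7] [122, 143, 29, 39, 161] [0.4592 0.0725 0.095 ]
[ 91.  177.1] [67, 158, 50, 40, 1523] [0.448  0.1126 0.095 ]
[283.7 193.6] [265, 175, 38, 38, 1096] [ 0.4351 -0.0309  0.095 ]
[202.7 234.7] [196, 228, 14, 14, 155] [0.4953 0.2415 0.095 ]
[267.4 262.5] [261, 256, 14, 14, 155] [0.4452 0.1184 0.095 ]
```

View pics/w1.png

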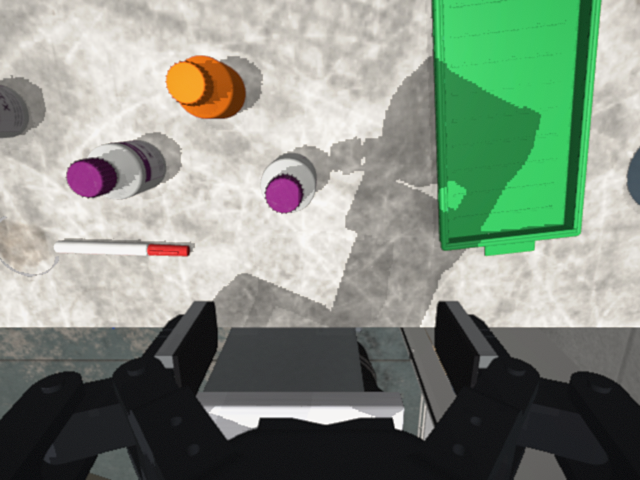

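The wrist view shows bottle C's cap at (284,194), which agrees with the top view at (0.434, -0.030). Descending on it.

```bash
python3 -m jog '[{"linear":[0.5,-0.83,0],"roll":0},{"linear":[0,0,0.9],"roll":0},{"linear":[0,0,0.9],"roll":0},{"linear":[0,0,0.8],"roll":0},{"linear":[0,0,0.6],"roll":0},{"linear":[0,0,0.4],"roll":0},{"linear":[0,0,0.3],"roll":0},{"linear":[0,0,0.1],"roll":0},{"linear":[0,0,0],"roll":0},{"linear":[0,0,0],"roll":0},{"linear":[0,0,0],"roll":0}]' 1
python3 -m jog '[{"linear":[0,0,0],"roll":0},{"linear":[0,0,0],"roll":0},{"linear":[0,0,0],"roll":0},{"linear":[0,0,0],"roll":0},{"linear":[0,0,0],"roll":0},{"linear":[0,0,0],"roll":0},{"linear":[0,0,0],"roll":0},{"linear":[0,0,0],"roll":0}]' -1 40
python3 - <<'E'
from h import *
cv2.imwrite('pics/w2.png',optics.get_image('wrist')[:,:,::-1])
E
```

```text
time_s: 2.87
position: [0.4345, -0.0301, 0.0721]
tool_rot: [[1.0, -0.001, 0.002], [-0.001, -1.0, -0.001], [0.002, 0.001, -1.0]]
ft_force: [-0.0, -0.0, 0.4]
grip_width: 0.0854
gripper_force: 0.0
time_s: 3.53
position: [0.4342, -0.0297, 0.0717]
tool_rot: [[1.0, -0.0, 0.001], [-0.0, -1.0, -0.0], [0.001, 0.0, -1.0]]
ft_force: [0.0, 0.2, 5.3]
grip_width: 0.0284
gripper_force: 39.5
```

View pics/w2.png

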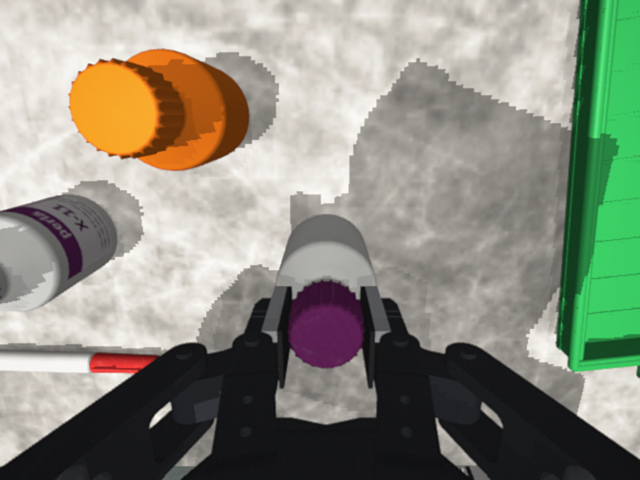

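The cap sits squarely between the pads at about (327,325). Lifting to weigh it.

```bash
python3 -m jog '[{"linear":[0,0,-0.2],"roll":0},{"linear":[0,0,-0.5],"roll":0},{"linear":[0,0,-0.5],"roll":0},{"linear":[0,0,-0.3],"roll":0},{"linear":[0,0,0],"roll":0},{"linear":[0,0,0],"roll":0},{"linear":[0,0,0],"roll":0},{"linear":[0,0,0],"roll":0}]'
for i in 1 2 3; do python3 -m jog '[{"linear":[0,0,0],"roll":0}]' | grep ft_; done
```

```text
time_s: 4.25
position: [0.4335, -0.0295, 0.1304]
tool_rot: [[1.0, -0.0, -0.002], [-0.0, -1.0, 0.001], [-0.002, -0.001, -1.0]]
ft_force: [1.2, -0.6, -1.7]
grip_width: 0.0284
gripper_force: 39.9
ft_force: [0.7, 0.3, -2.8]
ft_force: [0.2, -0.6, -1.3]
ft_force: [-0.2, 0.4, -2.3]
```

Bottle C weighs about 2 N, so it is light. Placing it in the tray's near spot at (0.435, -0.238).

```bash
python3 -m jog '[{"linear":[0,0.4,0],"roll":0},{"linear":[0,0.8,0],"roll":0},{"linear":[0,0.9,0],"roll":0},{"linear":[0,0.9,0],"roll":0},{"linear":[0,0.9,0],"roll":0},{"linear":[0,0.8,0],"roll":0},{"linear":[0,0.4,0],"roll":0},{"linear":[0,0.1,0],"roll":0},{"linear":[0,0,0],"roll":0},{"linear":[0,0,0.5],"roll":0},{"linear":[0,0,0.5],"roll":0},{"linear":[0,0,0.2],"roll":0}]'
python3 -m jog '[{"linear":[0,0,0],"roll":0},{"linear":[0,0,0.05],"roll":0},{"linear":[0,0,0.05],"roll":0},{"linear":[0,0,0],"roll":0},{"linear":[0,0,0],"roll":0}]'
```

```text
time_s: 5.5
position: [0.4332, -0.2355, 0.0814]
tool_rot: [[1.0, 0.001, -0.003], [0.001, -1.0, 0.003], [-0.003, -0.003, -1.0]]
ft_force: [-0.7, 0.2, -2.0]
grip_width: 0.0284
gripper_force: 40.0
time_s: 5.92
position: [0.4342, -0.2377, 0.0799]
tool_rot: [[1.0, -0.0, 0.001], [-0.0, -1.0, -0.001], [0.001, 0.001, -1.0]]
ft_force: [1.0, -0.5, -2.1]
grip_width: 0.0283
gripper_force: 40.0
```

```bash
python3 -m jog '[{"linear":[0,0,0.05],"roll":0},{"linear":[0,0,0],"roll":0},{"linear":[0,0,0],"roll":0}]'|egrep 'pos|ft'
python3 -m jog '[{"linear":[0,0,0.05],"roll":0},{"linear":[0,0,0],"roll":0},{"linear":[0,0,0],"roll":0}]'|egrep 'pos|ft'
```

```text
position: [0.434, -0.2376, 0.0774]
ft_force: [0.2, -0.8, -2.0]
position: [0.4342, -0.2378, 0.0757]
ft_force: [-0.0, 0.7, 3.7]
```

```bash
python3 -m jog '[{"linear":[0,0,0],"roll":0},{"linear":[0,0,0],"roll":0},{"linear":[0,0,0],"roll":0},{"linear":[0,0,0],"roll":0},{"linear":[0,0,0],"roll":0},{"linear":[0,0,0],"roll":0},{"linear":[0,0,-0.5],"roll":0},{"linear":[0,0,-0.9],"roll":0},{"linear":[0,0,-0.9],"roll":0},{"linear":[0,0,-0.7],"roll":0}]' 1 |egrep 'pos|ft|width'
python3 - <<'E'
from h import *
for k in caps('top',optics.get_image('top'),.095): print(*k)
cv2.imwrite('pics/s3.png',optics.get_image('scene')[:,:,::-1])
E
```

```text
position: [0.4341, -0.2377, 0.1979]
ft_force: [0.2, 0.2, 0.6]
grip_width: 0.0858
[202.7 234.7] [196, 228, 14, 14, 155] [0.4952 0.2416 0.095 ]
[267.4 262.6] [261, 256, 14, 14, 154] [0.445  0.1185 0.095 ]
```

View pics/s3.png

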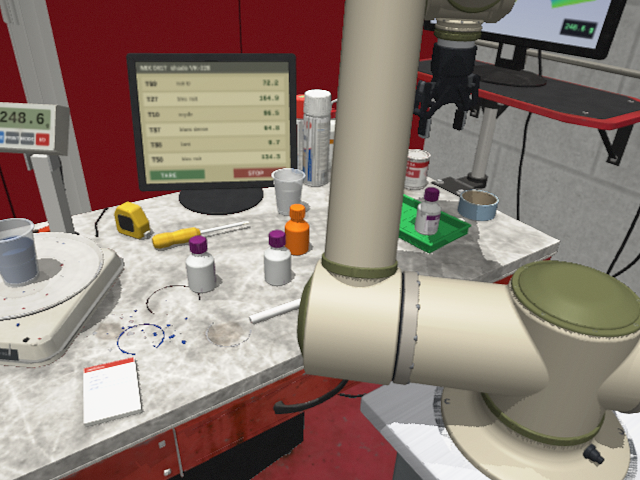

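Bottle C stands upright in the tray at (430,205). Bottle B at (0.445, 0.1185) is next.

```bash
python3 -m jog '[{"linear":[0.03,-0.6,0],"roll":0},{"linear":[0.03,-0.9,0],"roll":0},{"linear":[0.03,-0.9,0],"roll":0},{"linear":[0.03,-0.9,0],"roll":0},{"linear":[0.03,-0.9,0],"roll":0},{"linear":[0.03,-0.9,0],"roll":0},{"linear":[0.03,-0.9,0],"roll":0},{"linear":[0.03,-0.9,0],"roll":0},{"linear":[0.03,-0.9,0],"roll":0},{"linear":[0,-0.7,0],"roll":0},{"linear":[0,-0.4,0],"roll":0},{"linear":[0,0,0],"roll":0}]' |egrep 'pos|ft|width'
python3 -m jog '[{"linear":[0,0,0.5],"roll":0},{"linear":[0,0,0.5],"roll":0},{"linear":[0,0,0],"roll":0},{"linear":[0,0,0],"roll":0},{"linear":[0,0,0],"roll":0}]' |egrep 'pos|ft|width'
```

```text
position: [0.4441, 0.1209, 0.1946]
ft_force: [-0.8, -0.2, -0.4]
grip_width: 0.085
position: [0.4453, 0.1179, 0.156]
ft_force: [0.2, 0.3, 0.6]
grip_width: 0.0852
```

```bash
python3 -m jog '[{"linear":[0,0,0.6],"roll":0},{"linear":[0,0,0.6],"roll":0},{"linear":[0,0,0.5],"roll":0},{"linear":[0,0,0.3],"roll":0},{"linear":[0,0,0.1],"roll":0},{"linear":[0,0,0],"roll":0},{"linear":[0,0,0],"roll":0},{"linear":[0,0,0],"roll":0}]' |egrep 'pos|ft|width'
python3 -m jog '[{"linear":[0,0,0],"roll":0},{"linear":[0,0,0],"roll":0},{"linear":[0,0,0],"roll":0},{"linear":[0,0,0],"roll":0},{"linear":[0,0,0],"roll":0},{"linear":[0,0,0],"roll":0},{"linear":[0,0,0],"roll":0},{"linear":[0,0,0],"roll":0}]' -1 40|egrep 'pos|ft|width|grip'
python3 -m jog '[{"linear":[0,0,-0.2],"roll":0},{"linear":[0,0,-0.5],"roll":0},{"linear":[0,0,-0.5],"roll":0},{"linear":[0,0,-0.3],"roll":0},{"linear":[0,0,0],"roll":0},{"linear":[0,0,0],"roll":0},{"linear":[0,0,0],"roll":0},{"linear":[0,0,0],"roll":0}]'|egrep 'pos|ft|width'
for i in 1 2 3; do python3 -m jog '[{"linear":[0,0,0],"roll":0}]' | grep ft_; done
```

```text
position: [0.4456, 0.1183, 0.0725]
ft_force: [0.7, -0.1, -0.3]
grip_width: 0.0855
position: [0.4451, 0.1184, 0.0717]
ft_force: [0.1, -0.2, 5.3]
grip_width: 0.0286
gripper_force: 39.6
position: [0.4442, 0.1184, 0.1303]
ft_force: [-0.5, -0.2, -4.5]
grip_width: 0.0281
ft_force: [0.2, 0.6, -4.5]
ft_force: [1.2, 0.0, -4.0]
ft_force: [0.4, -0.5, -3.6]
```

Bottle B weighs about 4.1 N, so it is the full one. Setting it back down where it was, then fetching A.

```bash
python3 -m jog '[{"linear":[0,0,0.4],"roll":0},{"linear":[0,0,0.5],"roll":0},{"linear":[0,0,0.3],"roll":0},{"linear":[0,0,0.1],"roll":0},{"linear":[0,0,0],"roll":0},{"linear":[0,0,0.05],"roll":0},{"linear":[0,0,0.05],"roll":0},{"linear":[0,0,0],"roll":0},{"linear":[0,0,0],"roll":0}]'|egrep 'pos|ft'
python3 -m jog '[{"linear":[0,0,0.05],"roll":0},{"linear":[0,0,0],"roll":0},{"linear":[0,0,0],"roll":0}]'|egrep 'pos|ft'
```

```text
position: [0.4451, 0.1184, 0.0757]
ft_force: [-0.8, -0.0, -4.1]
position: [0.4448, 0.1184, 0.0733]
ft_force: [-0.4, 0.5, -3.7]
```

```bash
python3 -m jog '[{"linear":[0,0,0.05],"roll":0},{"linear":[0,0,0],"roll":0},{"linear":[0,0,0],"roll":0}]'|egrep 'pos|ft'
```

```text
position: [0.4453, 0.1183, 0.0717]
ft_force: [-0.4, -0.6, 1.9]
```

```bash
python3 -m jog '[{"linear":[0,0,0],"roll":0},{"linear":[0,0,0],"roll":0},{"linear":[0,0,0],"roll":0},{"linear":[0,0,0],"roll":0},{"linear":[0,0,0],"roll":0},{"linear":[0,0,0],"roll":0},{"linear":[0,0,-0.5],"roll":0},{"linear":[0,0,-0.9],"roll":0},{"linear":[0,0,-0.6],"roll":0},{"linear":[0,0,0],"roll":0},{"linear":[0,0,0],"roll":0}]' 1 |egrep 'pos|ft|width'
python3 -m jog '[{"linear":[0.25,-0.6,0],"roll":0},{"linear":[0.25,-0.7,0],"roll":0},{"linear":[0.25,-0.7,0],"roll":0},{"linear":[0.25,-0.7,0],"roll":0},{"linear":[0.25,-0.4,0],"roll":0},{"linear":[0,0,0],"roll":0},{"linear":[0,0,0],"roll":0},{"linear":[0,0,0],"roll":0}]' |egrep 'pos|ft|width'
python3 - <<'E'
from h import *
for n in('top','wrist'):
  for k in caps(n,optics.get_image(n),.095): print(n,*k)
E
```

```text
position: [0.4452, 0.1184, 0.1521]
ft_force: [-0.7, 0.4, -0.5]
grip_width: 0.0855
position: [0.4942, 0.2418, 0.1502]
ft_force: [0.6, -0.3, -0.0]
grip_width: 0.0858
top [267.4 262.5] [261, 256, 14, 14, 150] [0.4452 0.1184 0.095 ]
top [456.4 272.6] [449, 266, 15, 14, 165] [ 0.4333 -0.2369  0.095 ]
wrist [325.7 250. ] [301, 223, 50, 54, 2068] [0.4996 0.2423 0.095 ]
wrist [492.8 263.9] [480, 261, 31, 8, 127] [0.4909 0.1468 0.095 ]
wrist [522.  324.3] [492, 297, 59, 54, 2178] [0.4517 0.1239 0.095 ]
```

```bash
python3 -m jog '[{"linear":[0.03,0,0.5],"roll":0},{"linear":[0,0,0.6],"roll":0},{"linear":[0,0,0.5],"roll":0},{"linear":[0,0,0.25],"roll":0},{"linear":[0,0,0.1],"roll":0},{"linear":[0,0,0],"roll":0},{"linear":[0,0,0],"roll":0},{"linear":[0,0,0],"roll":0}]' |egrep 'pos|ft|width'
python3 -m jog '[{"linear":[0,0,0],"roll":0},{"linear":[0,0,0],"roll":0},{"linear":[0,0,0],"roll":0},{"linear":[0,0,0],"roll":0},{"linear":[0,0,0],"roll":0},{"linear":[0,0,0],"roll":0},{"linear":[0,0,0],"roll":0},{"linear":[0,0,0],"roll":0}]' -1 40|egrep 'pos|ft|width|grip'
python3 -m jog '[{"linear":[0,0,-0.2],"roll":0},{"linear":[0,0,-0.5],"roll":0},{"linear":[0,0,-0.8],"roll":0},{"linear":[0,0,-0.8],"roll":0},{"linear":[0,0,-0.5],"roll":0},{"linear":[0,0,-0.3],"roll":0},{"linear":[0,0,0],"roll":0},{"linear":[0,0,0],"roll":0},{"linear":[0,0,0],"roll":0},{"linear":[0,0,0],"roll":0}]'|egrep 'pos|ft|width'
for i in 1 2 3; do python3 -m jog '[{"linear":[0,0,0],"roll":0}]' | grep ft_; done
```

```text
position: [0.4966, 0.2425, 0.0745]
ft_force: [-0.8, 0.2, 0.6]
grip_width: 0.0858
position: [0.4962, 0.2424, 0.0737]
ft_force: [-0.5, -0.5, 5.2]
grip_width: 0.0284
gripper_force: 39.6
position: [0.4956, 0.2422, 0.196]
ft_force: [-0.9, 0.2, -1.3]
grip_width: 0.0283
ft_force: [0.8, -0.2, -1.1]
ft_force: [-0.9, -0.3, -0.8]
ft_force: [0.1, 0.7, -1.0]
```

Bottle A weighs about 1 N, so it is light. Carrying it to the far tray spot at (0.545, -0.225).

```bash
python3 -m jog '[{"linear":[0,0,-0.6],"roll":0},{"linear":[0.11,0.5,0],"roll":0},{"linear":[0.11,0.9,0],"roll":0},{"linear":[0.11,0.9,0],"roll":0},{"linear":[0.11,0.9,0],"roll":0},{"linear":[0.11,0.9,0],"roll":0},{"linear":[0.11,0.9,0],"roll":0},{"linear":[0.11,0.9,0],"roll":0},{"linear":[0.11,0.9,0],"roll":0},{"linear":[0.11,0.9,0],"roll":0},{"linear":[0.11,0.9,0],"roll":0},{"linear":[0.11,0.9,0],"roll":0}]'|egrep 'pos|ft|width'
python3 -m jog '[{"linear":[0,0.9,0],"roll":0},{"linear":[0,0.7,0],"roll":0},{"linear":[0,0.4,0],"roll":0},{"linear":[0,0.2,0],"roll":0},{"linear":[0,0,0],"roll":0},{"linear":[0,0,0],"roll":0},{"linear":[0,0,0],"roll":0}]'|egrep 'pos|ft|width'
```

```text
position: [0.5443, -0.1395, 0.2212]
ft_force: [0.7, -0.5, -1.2]
grip_width: 0.0286
position: [0.5445, -0.224, 0.2215]
ft_force: [0.1, -0.1, -1.0]
grip_width: 0.0279
```

```bash
python3 -m jog '[{"linear":[0,0,0.4],"roll":0},{"linear":[0,0,0.8],"roll":0},{"linear":[0,0,0.9],"roll":0},{"linear":[0,0,0.7],"roll":0},{"linear":[0,0,0.4],"roll":0},{"linear":[0,0,0.2],"roll":0},{"linear":[0,0,0.1],"roll":0},{"linear":[0,0,0],"roll":0},{"linear":[0,0,0],"roll":0},{"linear":[0,0,0],"roll":0}]'|egrep 'pos|ft|width'
python3 -m jog '[{"linear":[0,0,0.05],"roll":0},{"linear":[0,0,0],"roll":0},{"linear":[0,0,0],"roll":0}]'|egrep 'pos|ft'
```

```text
position: [0.545, -0.2258, 0.0827]
ft_force: [-0.1, -0.5, -1.0]
grip_width: 0.0284
position: [0.5444, -0.2257, 0.0796]
ft_force: [-0.9, -0.5, -1.2]
```

```bash
python3 -m jog '[{"linear":[0,0,0.05],"roll":0},{"linear":[0,0,0],"roll":0},{"linear":[0,0,0],"roll":0}]'|egrep 'pos|ft'
```

```text
position: [0.5446, -0.2259, 0.0777]
ft_force: [-1.1, -0.8, 2.8]
```

Contact. Releasing, then returning to B: dx -0.0995 (-2.49 units), dy +0.344 (-8.6 units in tool y).

```bash
python3 -m jog '[{"linear":[0,0,0],"roll":0},{"linear":[0,0,0],"roll":0},{"linear":[0,0,0],"roll":0},{"linear":[0,0,0],"roll":0},{"linear":[0,0,0],"roll":0},{"linear":[0,0,0],"roll":0},{"linear":[0,0,-0.5],"roll":0},{"linear":[0,0,-0.9],"roll":0},{"linear":[0,0,-0.9],"roll":0},{"linear":[0,0,-0.7],"roll":0},{"linear":[0,0,0],"roll":0}]' 1 |egrep 'pos|ft|width'
python3 -m jog '[{"linear":[-0.25,-0.6,0],"roll":0},{"linear":[-0.25,-0.9,0],"roll":0},{"linear":[-0.25,-0.9,0],"roll":0},{"linear":[-0.25,-0.9,0],"roll":0},{"linear":[-0.25,-0.9,0],"roll":0},{"linear":[-0.25,-0.9,0],"roll":0},{"linear":[-0.25,-0.9,0],"roll":0},{"linear":[-0.25,-0.9,0],"roll":0},{"linear":[-0.25,-0.9,0],"roll":0},{"linear":[-0.24,-0.8,0],"roll":0},{"linear":[0,0,0],"roll":0},{"linear":[0,0,0],"roll":0}]' |egrep 'pos|ft|width'
python3 - <<'E'
from h import *
im=optics.get_image('top'); cv2.imwrite('pics/t4.png',im[:,:,::-1])
for k in caps('top',im,.095): print(*k)
print(env.observe()['position'])
E
```

```text
position: [0.5461, -0.2267, 0.2035]
ft_force: [0.0, -0.8, 0.3]
grip_width: 0.085
position: [0.4443, 0.1196, 0.1971]
ft_force: [0.2, -0.9, 0.3]
grip_width: 0.0854
[450.5 213.8] [444, 207, 14, 14, 163] [ 0.5439 -0.2251  0.095 ]
[456.5 272.5] [450, 266, 14, 14, 165] [ 0.4333 -0.2369  0.095 ]
[0.44478225 0.11854435 0.19715271]
```

View pics/t4.png

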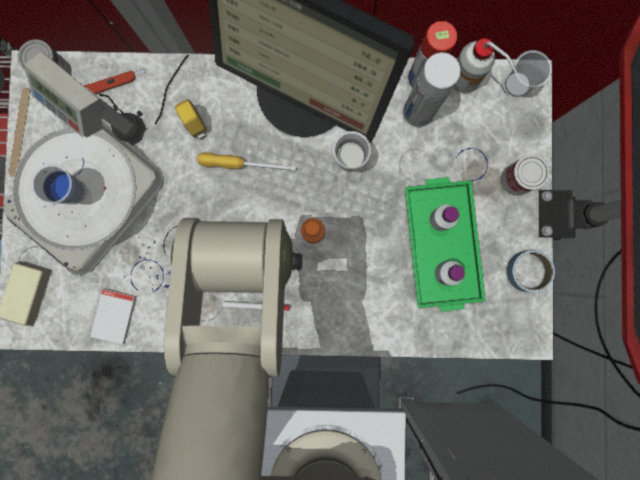

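Both light bottles stand upright in the tray, with caps at (451,214) and (456,272), and the bystanders have not moved. Picking up B.

```bash
python3 -m jog '[{"linear":[0,0,0.7],"roll":0},{"linear":[0,0,0.8],"roll":0},{"linear":[0,0,0.7],"roll":0},{"linear":[0,0,0.5],"roll":0},{"linear":[0,0,0.3],"roll":0},{"linear":[0,0,0.1],"roll":0},{"linear":[0,0,0],"roll":0},{"linear":[0,0,0],"roll":0},{"linear":[0,0,0],"roll":0}]' |egrep 'pos|ft|width'
python3 -m jog '[{"linear":[0,0,0],"roll":0},{"linear":[0,0,0],"roll":0},{"linear":[0,0,0],"roll":0},{"linear":[0,0,0],"roll":0},{"linear":[0,0,0],"roll":0},{"linear":[0,0,0],"roll":0},{"linear":[0,0,0],"roll":0},{"linear":[0,0,0],"roll":0}]' -1 40|egrep 'pos|ft|width|grip'
python3 -m jog '[{"linear":[0,0,-0.2],"roll":0},{"linear":[0,0,-0.5],"roll":0},{"linear":[0,0,-0.8],"roll":0},{"linear":[0,0,-0.8],"roll":0},{"linear":[0,0,-0.8],"roll":0},{"linear":[0,0,-0.5],"roll":0},{"linear":[0,0,-0.3],"roll":0},{"linear":[0,0,-0.1],"roll":0},{"linear":[0,0,0],"roll":0},{"linear":[0,0,0],"roll":0},{"linear":[0,0,0],"roll":0},{"linear":[0,0,0],"roll":0}]'
python3 -m jog '[{"linear":[0,0,0],"roll":0},{"linear":[0,0,0],"roll":0},{"linear":[0,0,0],"roll":0},{"linear":[0,0,0],"roll":0},{"linear":[0,0,0],"roll":0},{"linear":[0,0,0],"roll":0}]'
python3 - <<'E'
from h import *
cv2.imwrite('pics/s5.png',optics.get_image('scene')[:,:,::-1])
E
```

```text
position: [0.4455, 0.118, 0.0742]
ft_force: [-0.9, -0.0, -0.2]
grip_width: 0.0857
position: [0.4451, 0.1184, 0.0737]
ft_force: [-0.9, -0.9, 6.7]
grip_width: 0.0283
gripper_force: 39.6
time_s: 23.67
position: [0.4444, 0.1184, 0.2323]
tool_rot: [[1.0, -0.0, -0.002], [-0.0, -1.0, 0.0], [-0.002, -0.0, -1.0]]
ft_force: [-0.5, 0.8, -4.0]
grip_width: 0.0282
gripper_force: 40.4
time_s: 24.17
position: [0.4448, 0.1184, 0.2333]
tool_rot: [[1.0, -0.0, -0.0], [-0.0, -1.0, 0.0], [-0.0, -0.0, -1.0]]
ft_force: [-0.7, 0.4, -4.5]
grip_width: 0.028
gripper_force: 40.4
```

View pics/s5.png

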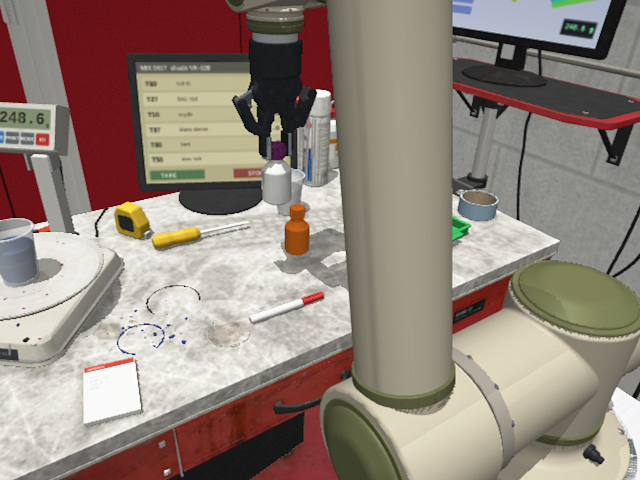

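The full bottle hangs upright at (277,180) with its foot about 16 cm above the bench. Its weight reads about 4.2 N. Handing in.

```bash
python3 -c "
from rig import env
print(env.close_job())"
```

```text
the job is handed in; nothing more can be done
None
```

The job is handed in at about 24 s: the two light bottles (about 2 N and 1 N) stand upright in the green tray, and the gripper holds the full one (about 4 N) upright and still, roughly 16 cm above the bench; no verdict was returned.

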